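# Put two hooks from the drawer organiser on the utensil rail

## Robot

A 6-joint arm with a two-finger parallel gripper is mounted at the origin on a cart in front of the work surface, level with it; the furniture and walls round the work are solid. World frame = base frame: x ahead of the robot, y to its left, z up, the work surface at z = 0. Lengths are in m, angles in degrees, forces in N, time in s.
With the tool pointing down it reaches from about 0.25 to 0.725 m from the base axis. Payload 9.7 kg.
Tool frame: the origin (TCP) lies midway between the tips of the shut fingers; the grasp point (between the pads) lies 19 mm behind it (bot.pinch_z is the distance from the TCP to the grasp point, in m); z points along the fingers, y is the line along which they close (so a half turn about z gives the same grasp; the last joint's range is limited). The gripper opens to 85 mm and grips with 20 to 120 N. Pads are 22 mm wide; open, the fingers measure 114 mm over their backs; the gripper's body (76 mm by 85 mm) begins 54 mm behind the grasp point. The pads swing forward as they close: fully open they stand 13 mm farther back than shut.
Start: joints at [66.349, 4.979, 10.078, 95.1, 0, 90], TCP at [0.221, 0.504, 0.192] pointing down, gripper open.
Joint ranges: [-179.16, 179.16], [-48.56, 103.87], [-65.8, 70.77], [-126.05, 130.52], [-82.76, 87.17], [-180, 180]. Speed limits (degrees/s): [127.2, 127.2, 147.25, 180, 180, 180].

## Interface

Orientations are given as [roll, pitch, yaw] about the fixed x, y, z axes, in that order (R = Rz(yaw) Ry(pitch) Rx(roll)).
In Python, from workcell import sensors, camera, camera_params, ticket, bot gives the robot as it stands.
- The arm moves only by the shell command python3 -m jog 'ROWS' [FORCE]. ROWS is JSON, a list that holds one entry, the list of rows, each a list of 5 numbers: the shift along the world's x, y, z in units of 50 mm (1.0 is 50 mm), then the turn about the world's z in units of 5 degrees (1.0 is 5 degrees), then the opening, from 0 (shut) to 1 (fully open). In form: [[[tx, ty, tz, yaw, grip], ...]]. A call has 1 to 8 rows; each row shifts and turns the commanded pose from where the row before left it; what a row does not reach is not made up. A row lasts 1/10 s, in which the tool goes at most 50 mm and 8.59 degrees, less where a joint would pass 70% of its speed; a pose out of reach is approached as far as the arm can. A call is refused whole if a number of a shift passes 1 or a number of a turn 1, either way. A call with a gripper value outside its range is refused whole. The fingers move at their own pace and stop on an object; FORCE is the grip in N (left out, the last holds). Time passes only in rows, so rows that do not move let the fingers close. It gives the time, the measured TCP pose, the force, the opening and the grip force at its end, in the units of the state.
- sensors.get_obs(): the state, without advancing time (a new reading comes with each control period).
- camera(name): name is "scene" or "top" or "wrist"; returns the picture (420x560x3 uint8, blue, green, red); there is no depth.
- camera_params(name): a dict with "fx", "fy", "cx", "cy" (pixels), "T" (4x4, takes a point from camera to world coordinates); the wrist camera has in their place "tool_from_camera" (4x4, takes a point from camera to tool coordinates, whose origin is the TCP and whose axes are the flange's). Camera axes: x right, y down, z forward; pixel columns grow to the right and rows downward; lengths in m; the calibration is good to about 2 mm. A picture is of the moment at which its call begins: read the wrist's pose just before it. camera_params takes no time and is no camera call.
- ticket.job_done(): hands the job in; it is judged then, once.
The state is a dict: "time": time; "q": joint angles; "qd": joint speeds; "joint_efforts": joint torques, N m; "ee_pos": TCP position; "tcp_rot": TCP orientation; "wrist_force": force on the tool from outside, world axes, zero at the start; "torque": the same for the moment, N m; "opening": finger opening in m; "grasp_force": force on a finger pad.
Only numpy, scipy, OpenCV 4.12 (cv2) and the standard library are available. Lean on these libraries where they do the work, as an engineer would, in place of code of your own. Each camera call takes 0.05 s, during which the arm holds its last target. There are 200 camera calls.

## Task

Pick the red hook and the blue hook out of the wooden organiser and hang them over the bar of the utensil rail, the red one to the left of the black collar and the blue one to its right (as you look from the robot), each hanging upright with a leg on either side of the bar. Leave the spare grey hook and everything else lying as it is.

Things in the scene. Friction and masses are not known exactly. Their poses are not given: they have to be found in the camera images.
- red_hook_mid (a point): middle (31 mm above its feet) of a red plastic hook: upside-down U of 4 mm strap, 62 mm tall, 22 wide along y, ~40 g. Its two flat legs measure 26 mm over their outer faces (x = +-13, straight up to 18 above here), gap 18; inside of the round crown 27 above here; feet turn out to x = +-30 and up to 18 below here. z up; x from leg to leg, either way round. Stands crown up in the organiser
- blue_hook_mid (a point): middle of a blue hook, otherwise the same as the red one: 62 mm tall, this point half-way up, 26 mm over the outer faces of its legs along x, 22 mm wide along y; stands crown up in the organiser
- grey_hook_mid (a point): middle of a grey spare hook, otherwise the same as the red one; it stays where it stands in the organiser
- rail_mid (a point): middle of the bar's axis of a fixed utensil rail, 140 mm above the worktop. y along the bar, +y its left half seen from the robot; z up. Steel bar 10 mm thick between two posts at y = +-125 mm (17 mm balls on top); black collar here, 18 mm thick, 14 long. Wooden base board 85 x 290 x 12 mm. A hook seated on the bar has its middle 22 mm below the axis
- organiser_mid (a point): middle of the floor of a fixed wooden drawer organiser, 335 (x) by 270 mm (y); above the worktop: floor 7, outer walls 54, dividers 48 mm (7 thick). Compartments (mm, its frame): three rows x -158..70, each 79 wide, centred at y = -86, 0 and 86; rear one x 77..158. One hook stands in each row, in any order, about mid-row across, x axis within 0.3 rad of its x
- peeler: vegetable peeler with teal handle, 142 x 29 x 13 mm, lying beside the spoon in the rear compartment; origin at the middle of its underside. Bystander
- spoon: steel spoon, 199 x 40 x 18 mm, lying in the rear compartment; origin at the middle of its underside. Bystander
- yoghurt: yoghurt tub, 72 mm wide, 71 mm tall, behind the rail; origin at the middle of its underside. Bystander
- flat_tin: flat food tin, 86 mm wide, 40 mm tall, behind the rail; origin at the middle of its underside. Bystander
There are look-alikes about, which are no part of the job. There is more than one size of the part that bears red_hook_mid; the job needs the smaller.

How it is judged (in metres and radians):
At the end, for the whole second after the job is handed in: Both hooks hang released and still astride the bar, upright within 0.25 rad: middle 12-118 mm from the rail's middle along the bar (red left, blue right), within 12 mm of the axis across, 14-30 mm below it. The grey hook stands upright (0.25 rad) within 30 mm of its start (x of red_hook_mid in the frame of rail_mid between -0.012 and 0.012 m and y of red_hook_mid in the frame of rail_mid between 0.012 and 0.118 m and z of red_hook_mid in the frame of rail_mid between -0.03 and -0.014 m and angle between each of red_hook_mid, blue_hook_mid, grey_hook_mid's own z axis and vertical below 0.25 rad and linear speed of each of red_hook, blue_hook below 0.03 m/s and x of blue_hook_mid in the frame of rail_mid between -0.012 and 0.012 m and y of blue_hook_mid in the frame of rail_mid between -0.118 and -0.012 m and z of blue_hook_mid in the frame of rail_mid between -0.03 and -0.014 m and distance of grey_hook_mid from where it was at the start of the episode below 0.03 m); the robot touches nothing.
It fails at once if the grey hook is moved by more than 30 mm (distance of grey_hook_mid from where it was at the start of the episode above 0.03 m).
It fails at once if a bystander (peeler, spoon, yoghurt tub, tin) is moved by more than 30 mm (distance of any of peeler, spoon, yoghurt, flat_tin from where it was at the start of the episode above 0.03 m).
It also fails if it takes over 59 s, if anything falls off the work surface, if the arm or the gripper's body presses on something with over 40 N, if the wrist force passes 120 N, or if a joint passes its speed limit or range.

## Working session

There is one attempt and no reset: what is moved stays moved. The work goes in short steps, Python scripts to look and compute and a shell command to move; the robot and the scene stay as the last step left them, time stands still between calls to the robot, and variables do not carry over. Pictures are saved under pics/ and viewed, at most 10 in all, crops included, and the job is handed in when it is done.

```bash
mkdir -p pics; ls; python3 - <<'E'
from workcell import sensors, camera, camera_params, bot
import cv2,numpy as np
np.set_printoptions(precision=4,suppress=True)
for n in ("scene","top"):
    im=camera(n); cv2.imwrite(f"pics/{n}0.png",im)
    p=camera_params(n); print(n,p)
print(camera_params("wrist"))
o=sensors.get_obs();print(o['time'],o['ee_pos'],o['tcp_rot'],o['opening'])
E
```

```text
pics
scene {'fx': 442.26497680101346, 'fy': 442.26497680101346, 'cx': 283.0298251909448, 'cy': 207.27986882934385, 'T': array([[ 0.9616,  0.2279, -0.1532,  0.6916],
       [ 0.2746, -0.8038,  0.5278, -0.6171],
       [-0.0029, -0.5496, -0.8354,  1.0574],
       [ 0.    ,  0.    ,  0.    ,  1.    ]])}
top {'fx': 386.7311165289475, 'fy': 386.7311165289475, 'cx': 286.82347395095434, 'cy': 208.7037461451517, 'T': array([[-0.0023, -0.9804,  0.1969,  0.3356],
       [-0.9999,  0.0044,  0.0102,  0.0002],
       [-0.0109, -0.1969, -0.9804,  0.9259],
       [ 0.    ,  0.    ,  0.    ,  1.    ]])}
{'fx': 311.30577591259186, 'fy': 311.30577591259186, 'cx': 278.338456153585, 'cy': 207.05581203403258, 'tool_from_camera': array([[ 0.0008, -0.9633, -0.2684,  0.0696],
       [ 1.    ,  0.0009, -0.0004, -0.0006],
       [ 0.0007, -0.2684,  0.9633, -0.1822],
       [ 0.    ,  0.    ,  0.    ,  1.    ]])}
0.1 [0.2206 0.5036 0.191 ] [-179.9335    0.0017  156.3482] 0.08524028595626197
```

View pics/scene0.png

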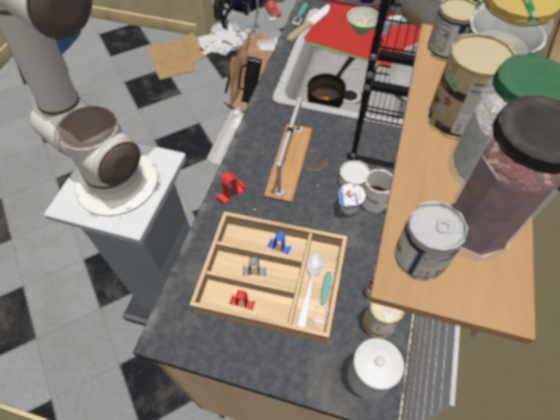

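View pics/top0.png

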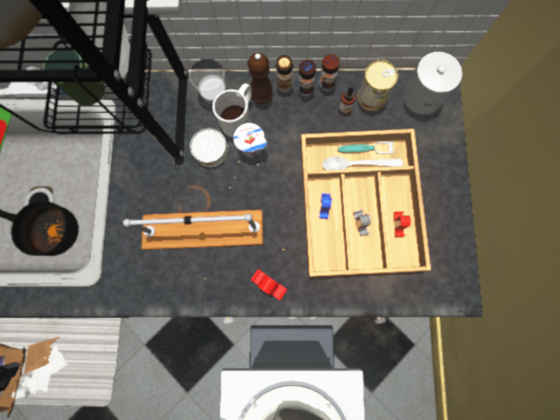

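The top picture shows the rail with its bar from (127,222) to (258,217) and its collar at about (188,220). In the organiser stand blue (326,206), grey (362,222) and red (401,223). There are two red candidates: one in the organiser row (401,223) and one lying free on the worktop (268,285). The one in the organiser fits the description. I'll confirm its size in a crop.

```bash
cat > h.py <<'E'
import numpy as np,cv2
from workcell import sensors,camera,camera_params
from scipy.spatial.transform import Rotation as R
np.set_printoptions(precision=4,suppress=True)
def wT():
    o=sensors.get_obs();M=np.eye(4);M[:3,:3]=R.from_euler('xyz',o['tcp_rot'],degrees=True).as_matrix();M[:3,3]=o['ee_pos']
    return M@np.array(camera_params("wrist")['tool_from_camera'])
def px(n,u,v,z,T=None):
    p=camera_params(n);T=p['T'] if T is None else T
    d=T[:3,:3]@np.array([(u-p['cx'])/p['fx'],(v-p['cy'])/p['fy'],1]);c=T[:3,3]
    return c+d*(z-c[2])/d[2]
def proj(n,P,T=None):
    p=camera_params(n);T=p['T'] if T is None else T
    c=np.linalg.inv(T)@np.append(P,1);return np.array([p['fx']*c[0]/c[2]+p['cx'],p['fy']*c[1]/c[2]+p['cy']])
E
python3 - <<'E'
from h import *
a=cv2.imread('pics/top0.png');b=cv2.imread('pics/scene0.png')
A=cv2.resize(a[125:305,240:440],None,fx=4,fy=4,interpolation=2)[:600]
B=cv2.resize(a[195:305,250:420],None,fx=4,fy=4,interpolation=2)
cv2.imwrite('pics/c1.png',cv2.resize(a[180:300,250:415],None,fx=4.8,fy=4.8,interpolation=2)[:600])
for nm,u,v,z in [('coll',188,220,.14),('barL',127,222,.14),('barR',258,217,.14),('red',401,223,.065),('blue',326,206,.065),('grey',362,222,.065)]: print(nm,px('top',u,v,z))
E
```

```text
coll [0.4706 0.2127 0.14  ]
barL [0.4669 0.339  0.14  ]
barR [0.4763 0.068  0.14  ]
red [ 0.4746 -0.2473  0.065 ]
blue [ 0.5144 -0.0798  0.065 ]
grey [ 0.4773 -0.1599  0.065 ]
```

View pics/c1.png

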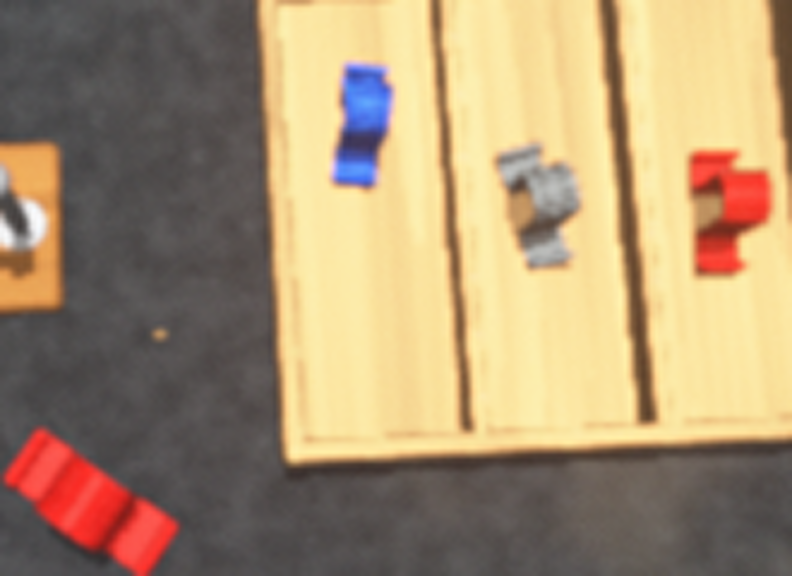

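The worktop hook's outline is about 1.6 times the size of the organiser's red one, and it stands outside the organiser. So the small red hook is the one at (405,222), and it stands crown up. I'll set off above the rail and turn the tool to yaw 90.

```bash
python3 -m jog '[[[0.3,-0.4,0.4,-0.95,1],[0.3,-0.4,0.4,-0.95,1],[0.3,-0.4,0.4,-0.95,1],[0.3,-0.4,0.4,-0.95,1],[0.3,-0.4,0,-0.95,1],[0.3,-0.4,0,-0.95,1],[0.3,-0.4,0,-0.95,1]]]' 40 && python3 -m jog '[[[0.3,-0.4,0,-0.95,1],[0.3,-0.4,0,-0.95,1],[0.3,-0.4,0,-0.95,1],[0.3,-0.4,0,-0.95,1],[0.3,-0.4,0,-0.95,1],[0.3,-0.4,0,-0.95,1],[0.3,-0.4,0,-0.95,1],[0,0,0,0,1]]]'
python3 - <<'E'
from h import *
T=wT();im=camera('wrist');cv2.imwrite('pics/w1.png',im);np.save('w1.npy',T)
E
```

```text
time: 0.8
ee_pos: [0.3261, 0.3629, 0.2714]
tcp_rot: [-180.0, 0.0, 122.9]
wrist_force: [-0.0, 0.8, -0.1]
opening: 0.0856
grasp_force: 0.0
time: 1.6
ee_pos: [0.4317, 0.222, 0.2711]
tcp_rot: [-180.0, 0.0, 89.6]
wrist_force: [0.2, -0.6, -0.9]
opening: 0.085
grasp_force: 0.0
```

View pics/w1.png

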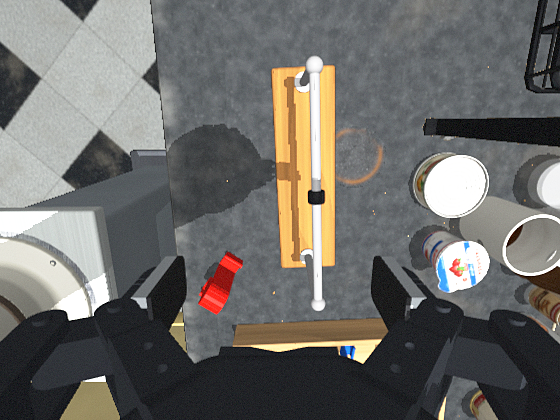

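The wrist view shows the bar from its ball at (314,66) to its ball at (318,304), with the collar at (316,197).

```bash
python3 -m jog '[[[0.1,-0.8,0,0,1],[0.1,-0.8,0,0,1],[0.1,-0.8,0,0,1],[0.1,-0.8,0,0,1],[0.1,-0.8,0,0,1],[0.1,-0.8,0,0,1],[0,-0.8,0,0,1],[0,-0.8,0,0,1]]]' && python3 -m jog '[[[0,-0.8,0,0,1],[0,-0.8,0,0,1],[0,0,0,0,1],[0,0,0,0,1]]]'
python3 - <<'E'
from h import *
T=np.load('w1.npy')
for u,v in [(314,66),(318,304),(316,197)]: print(px('wrist',u,v,.14,T))
T=wT();im=camera('wrist');np.save('w2.npy',T)
cv2.imwrite('pics/w2full.png',im)
cv2.imwrite('pics/w2.png',cv2.resize(im[10:300,100:460],None,fx=2,fy=2,interpolation=2))
E
```

```text
time: 2.45
ee_pos: [0.4605, -0.0969, 0.2715]
tcp_rot: [-180.0, -0.0, 90.0]
wrist_force: [0.8, -0.3, -0.6]
opening: 0.085
grasp_force: 0.0
time: 2.85
ee_pos: [0.4606, -0.1761, 0.2712]
tcp_rot: [-180.0, -0.0, 89.8]
wrist_force: [0.7, 0.9, 0.3]
opening: 0.0856
grasp_force: 0.0
[0.4638 0.3381 0.14  ]
[0.4744 0.087  0.14  ]
[0.4689 0.2131 0.14  ]
```

View pics/w2.png

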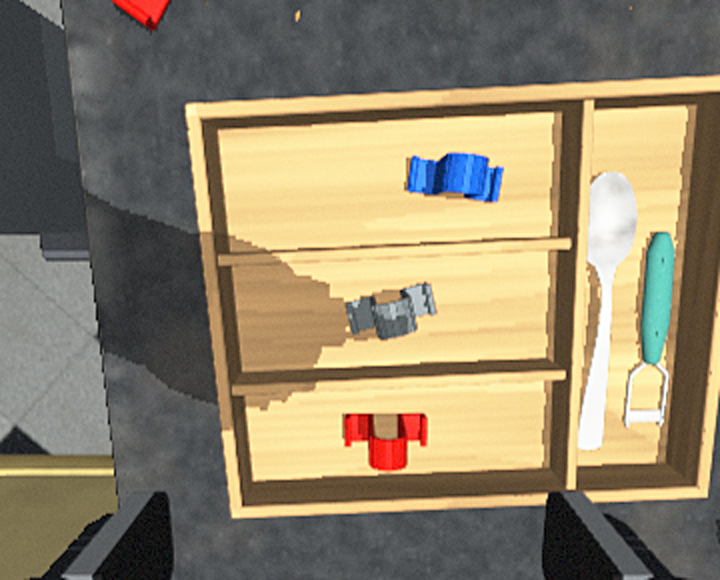

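Close view of the organiser, in crop pixels at 2x. The blue crown is at (467,173) with feet tips at (410,175) and (501,184). The red crown is at (388,453) with feet tips at (346,428) and (427,428). Grey is in the middle row at (396,312).

```bash
python3 - <<'E'
from h import *
T=np.load('w2.npy')
f=lambda u,v,z:px('wrist',u/2+100,v/2+10,z,T)
for n,c,a,b in [('blue',(467,173),(410,175),(501,184)),('red',(388,453),(346,428),(427,428))]:
    A=f(*a,.02);B=f(*b,.02);d=B-A
    print(n,'crown',f(*c,.066),'feetmid',(A+B)/2,'len',np.hypot(*d[:2]),'yaw',np.degrees(np.arctan2(d[1],d[0])))
print('top red',px('top',405.6,221.7,.067),'blue',px('top',326.7,201.9,.067))
E
```

```text
blue crown [ 0.5238 -0.0812  0.066 ] feetmid [ 0.5242 -0.082   0.02  ] len 0.060506310495230545 yaw -5.447609039960646
red crown [ 0.4794 -0.2566  0.066 ] feetmid [ 0.4805 -0.2546  0.02  ] len 0.05943656567371106 yaw -0.10750847280277749
top red [ 0.4772 -0.2572  0.067 ] blue [ 0.5235 -0.0814  0.067 ]
```

```bash
python3 -m jog '[[[0.2,-0.8,0,0,1],[0.17,-0.78,0,0,1],[0,0,-0.8,0,1],[0,0,-0.8,0,1],[0,0,-0.8,0,1],[0,0,0,0,1],[0,0,0,0,1]]]'
```

```text
time: 3.6
ee_pos: [0.4794, -0.2539, 0.1527]
tcp_rot: [180.0, -0.0, 90.0]
wrist_force: [-0.2, 0.9, 0.6]
opening: 0.0855
grasp_force: 0.0
```

```bash
python3 -m jog '[[[0,-0.03,-0.8,0,1],[0,0,-0.8,0,1],[0,0,-0.6,0,1],[0,0,-0.32,0,1],[0,0,0,0,1],[0,0,0,0,1],[0,0,0,0,0.2],[0,0,0,0,0.1]]]' 40 && python3 -m jog '[[[0,0,0,0,0],[0,0,0,0,0],[0,0,0,0,0],[0,0,0,0,0],[0,0,0,0,0],[0,0,0,0,0],[0,0,0,0,0]]]'
```

```text
time: 4.4
ee_pos: [0.4803, -0.2572, 0.0275]
tcp_rot: [179.9, 0.1, 89.9]
wrist_force: [-0.4, -0.3, -0.4]
opening: 0.059
grasp_force: 0.0
time: 5.1
ee_pos: [0.4798, -0.2572, 0.0275]
tcp_rot: [179.9, 0.1, 89.8]
wrist_force: [-2.1, 1.3, 11.8]
opening: 0.0096
grasp_force: 60.1
```

The opening is 9.6 mm where 26 mm was expected, so I'll look.

```bash
python3 - <<'E'
from h import *
o=sensors.get_obs();print(o['opening'],o['grasp_force'],o['wrist_force'])
a=camera('scene');b=camera('wrist');cv2.imwrite('pics/s3.png',a);cv2.imwrite('pics/w3.png',b)
A=cv2.resize(a[200:340,180:350],None,fx=2.3,fy=2.3,interpolation=2)
B=cv2.resize(b[150:420,150:410],None,fx=1.5,fy=1.5,interpolation=2)
h=max(A.shape[0],B.shape[0]);pad=lambda i:cv2.copyMakeBorder(i,0,h-i.shape[0],0,0,0)
cv2.imwrite('pics/c3.png',np.hstack([pad(A),pad(B)]))
E
```

```text
0.009606970155623413 60.10980043094605 [-2.1071  1.3474 11.7996]
```

View pics/c3.png

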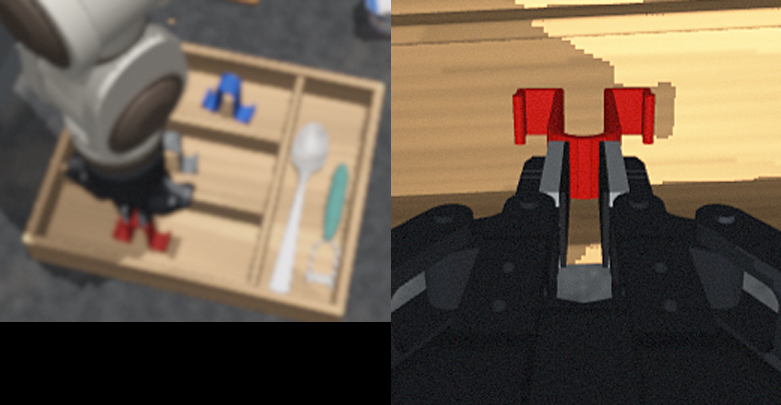

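```bash
python3 - <<'E'
from h import *
T=wT();o=sensors.get_obs();p=np.array(o['ee_pos'])
f=lambda q:((proj('wrist',q,T)-[150,150])*1.5).round()
c=np.array([.4798,-.2555,0])
for n,x,y,z in [('padedge26L',-.013,.011,.0465),('padedge26R',.013,.011,.0465),('pad10L',-.005,.011,.0465),('pad10R',.005,.011,.0465),('leg+y L top',-.013,.011,.056),('legR',.013,.011,.056),('crown+y',0,.011,.069),('crown-y',0,-.011,.069),('footL',-.03,.011,.02),('footR',.03,.011,.02),('footR-y',.03,-.011,.02),('inner foot',.009,.011,.007)]:
    print(n,f(c+[x,y,z]))
E
```

```text
padedge26L [162. 111.]
padedge26R [233. 111.]
pad10L [184. 111.]
pad10R [211. 111.]
leg+y L top [160. 120.]
legR [235. 120.]
crown+y [198. 134.]
crown-y [198. 195.]
footL [126.  91.]
footR [267.  91.]
footR-y [265. 139.]
inner foot [216.  83.]
```

```bash
python3 - <<'E'
from h import *
o=sensors.get_obs();p=np.array(o['ee_pos'])
f=lambda q:((proj('scene',q)-[180,200])*2.3).round()
c=np.array([.4798,-.2555,0])
for n,x,y,z in [('tcp',0,0,.0275),('crown-y',0,-.011,.069),('footL',-.03,-.011,.02),('footR',.03,-.011,.02)]: print(n,f(c+[x,y,z]))
T=np.load('w1.npy');TC=np.array([.4317,.222,.2711])
for s in (-1,1): print([proj('wrist',TC+[s*.0425,.011,h],T).round() for h in (0,.013,.03)])
a=cv2.imread('pics/s3.png');b=cv2.imread('pics/w3.png')
A=cv2.resize(a[265:325,215:265],None,fx=8,fy=8,interpolation=2)
B=cv2.resize(b[200:300,220:320],None,fx=4,fy=4,interpolation=2)
cv2.imwrite('pics/c4.png',np.hstack([A,cv2.copyMakeBorder(B,0,80,0,0,0)]))
E
```

```text
tcp [142. 230.]
crown-y [135. 225.]
footL [113. 235.]
footR [166. 249.]
[array([212., 217.]), array([207., 224.]), array([200., 235.])]
[array([350., 216.]), array([355., 223.]), array([363., 233.])]
```

View pics/c4.png

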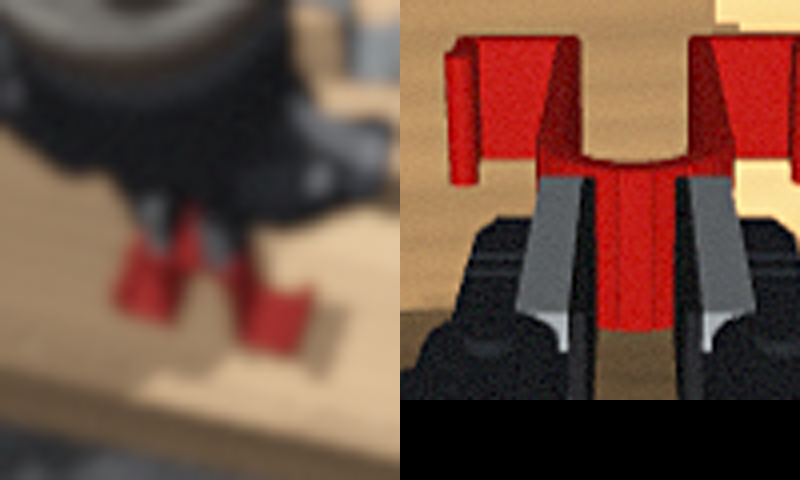

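The fingers have closed on top of the crown, with the tips at z≈0.067 while the reported TCP is at 0.0275. So the real fingertips sit about 40 mm behind the TCP. I'll check what `bot` says.

```bash
python3 - <<'E'
from h import *
from workcell import bot
print({k:getattr(bot,k) for k in dir(bot) if not k.startswith('_')})
o=sensors.get_obs();print(o)
E
```

```text
{'PlanningError': <class 'workcell.PlanningError'>, 'pinch_z': 0.0187}
{'time': 5.2, 'q': array([-28.1875,   4.056 ,  -9.0543,  76.7413,  -0.0066,  61.9697]), 'qd': array([ 0.0152,  0.0454, -0.0119,  0.0008,  0.0224, -0.0358]), 'joint_efforts': array([  0.1644, -44.5027,  41.5566,  -1.2449,   0.0954,   0.0062]), 'ee_pos': array([ 0.4798, -0.2572,  0.0275]), 'tcp_rot': array([179.8721,   0.0756,  89.8427]), 'wrist_force': array([-2.3019,  1.2473, 13.757 ]), 'torque': array([ 0.2086,  0.568 , -0.0171]), 'grasp_force': 60.108341372106224, 'opening': 0.00973177928337974}
```

Both views (open in w1, shut in w3) agree: the fingertips physically sit about 40 mm above the reported TCP. I'll open, lower in small steps while watching the force, and close there.

```bash
python3 -m jog '[[[0,0,0,0,1],[0,0,0,0,1],[0,0,0,0,1],[0,0,0,0,1],[0,0,0,0,1],[0,0,0,0,1]]]' && python3 -m jog '[[[0,0.03,-0.2,0,1],[0,0,-0.2,0,1],[0,0,0,0,1]]]' && python3 -m jog '[[[0,0,-0.1,0,1],[0,0,-0.1,0,1],[0,0,0,0,1]]]'
python3 - <<'E'
from h import *
b=camera('wrist');s=camera('scene');cv2.imwrite('pics/w5.png',b)
B=cv2.resize(b[150:330,130:430],None,fx=1.5,fy=1.5,interpolation=2)
S=cv2.resize(s[240:330,180:300],(450,338),interpolation=2)
cv2.imwrite('pics/c5.png',np.vstack([B,S]))
E
```

```text
time: 5.8
ee_pos: [0.4791, -0.2567, 0.0254]
tcp_rot: [-180.0, -0.0, 89.8]
wrist_force: [0.1, -0.7, 0.2]
opening: 0.0852
grasp_force: 0.0
time: 6.1
ee_pos: [0.478, -0.2545, 0.0033]
tcp_rot: [-179.8, -0.1, 89.9]
wrist_force: [0.0, -0.3, -0.7]
opening: 0.0855
grasp_force: 0.0
time: 6.4
ee_pos: [0.4788, -0.255, -0.0052]
tcp_rot: [-179.9, -0.0, 89.8]
wrist_force: [0.0, 0.3, 0.5]
opening: 0.0853
grasp_force: 0.0
```

View pics/c5.png

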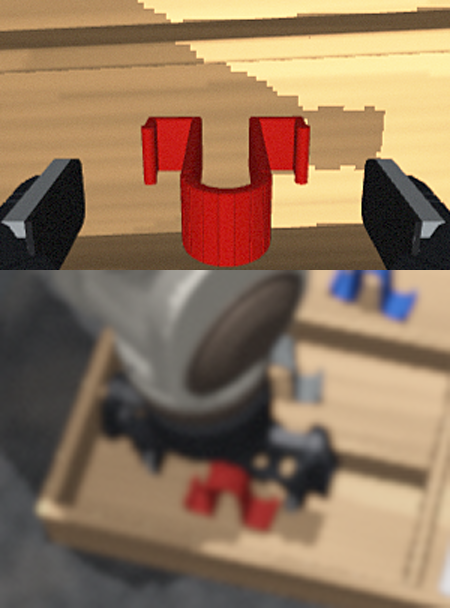

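The hook still stands untouched and the open tips are still well above its feet. Going 6 mm lower, then closing.

```bash
python3 -m jog '[[[0.01,0,-0.12,0,1],[0,0,0,0,1],[0,0,0,0,0.5],[0,0,0,0,0.4],[0,0,0,0,0.3],[0,0,0,0,0.2],[0,0,0,0,0.1],[0,0,0,0,0]]]' 40 && python3 -m jog '[[[0,0,0,0,0],[0,0,0,0,0],[0,0,0,0,0],[0,0,0,0,0]]]'
```

```text
time: 7.3
ee_pos: [0.4798, -0.2553, -0.0102]
tcp_rot: [180.0, 0.0, 89.8]
wrist_force: [0.9, -0.0, 1.5]
opening: 0.0252
grasp_force: 40.0
time: 7.7
ee_pos: [0.4798, -0.2553, -0.0102]
tcp_rot: [180.0, 0.0, 89.8]
wrist_force: [0.1, -0.3, 4.4]
opening: 0.0257
grasp_force: 40.1
```

```bash
python3 -m jog '[[[0,0,0.4,0,0],[0,0,0.8,0,0],[0,0,0.8,0,0],[0,0,0.8,0,0],[0,0,0.8,0,0],[0,0.4,0,0,0],[0,0.7,0,0,0],[0,0.8,0,0,0]]]' && python3 -m jog '[[[-0.03,0.8,0,0.1,0],[-0.03,0.8,0,0.1,0],[-0.03,0.8,0,0.1,0],[-0.03,0.8,0,0.1,0],[-0.03,0.8,0,0.1,0],[-0.03,0.8,0,0,0],[-0.03,0.8,0,0,0],[-0.03,0.8,0,0,0]]]' && python3 -m jog '[[[0,0.8,0,0,0],[-0.02,0.8,0,0,0],[0,0.4,0,0,0],[0,0.25,0,0,0],[0,0,0,0,0],[0,0,0,0,0]]]'
python3 - <<'E'
from h import *
T=wT();o=sensors.get_obs();print(o['ee_pos'],o['opening'])
b=camera('wrist');np.save('w6.npy',T);cv2.imwrite('pics/w6.png',b)
s=camera('scene');cv2.imwrite('pics/s6.png',s)
B=cv2.resize(b,(480,360));S=cv2.resize(s[90:210,230:350],(320,320),interpolation=2)
cv2.imwrite('pics/c6.png',np.hstack([B,cv2.copyMakeBorder(S,0,40,0,0,0)]))
E
```

```text
time: 8.5
ee_pos: [0.4794, -0.1598, 0.1692]
tcp_rot: [-180.0, -0.0, 89.7]
wrist_force: [0.1, -1.0, -1.3]
opening: 0.0253
grasp_force: 39.7
time: 9.3
ee_pos: [0.4671, 0.1614, 0.1692]
tcp_rot: [-180.0, 0.0, 92.4]
wrist_force: [1.3, -0.5, -0.3]
opening: 0.0253
grasp_force: 39.7
time: 9.9
ee_pos: [0.4666, 0.2716, 0.1694]
tcp_rot: [-180.0, 0.0, 92.3]
wrist_force: [-0.2, -0.9, 0.0]
opening: 0.0254
grasp_force: 39.7
[0.4666 0.2716 0.1694] 0.025424275816122627
```

View pics/c6.png

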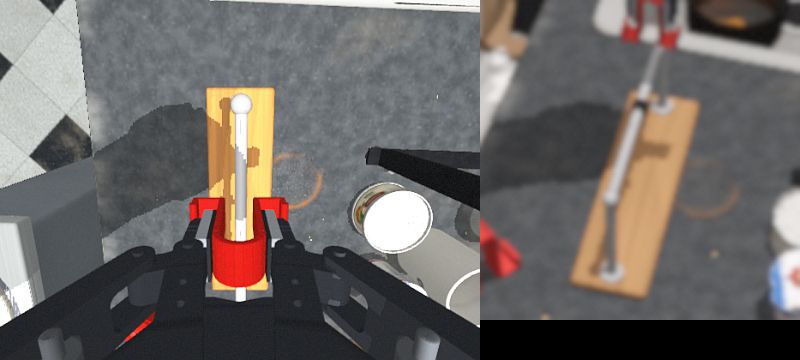

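The hook is centred over the bar: bar column 240, middle of the leg gap 239, and it is parallel to the bar. Lowering.

```bash
python3 -m jog '[[[0,0,-0.4,0,0],[0,0,-0.5,0,0],[0,0,-0.5,0,0],[0,0,-0.3,0,0],[0,0,-0.15,0,0],[0,0,-0.08,0,0],[0,0,0,0,0]]]' && python3 -m jog '[[[0,0,-0.03,0,0],[0,0,0,0,0]]]'
```

```text
time: 10.7
ee_pos: [0.4669, 0.2722, 0.0735]
tcp_rot: [180.0, -0.0, 92.3]
wrist_force: [0.4, -0.3, -0.7]
opening: 0.0253
grasp_force: 39.7
time: 10.9
ee_pos: [0.467, 0.2725, 0.0723]
tcp_rot: [179.9, -0.0, 92.4]
wrist_force: [-0.5, -0.3, -0.0]
opening: 0.0253
grasp_force: 39.7
```

```bash
python3 -m jog '[[[0,0,-0.02,0,0],[0,0,0,0,0.35],[0,0,0,0,0.5],[0,0,0,0,0.7],[0,0,0,0,0.8],[0,0,0,0,0.8],[0,0,0,0,0.8]]]' && python3 -m jog '[[[0,0,0.3,0,0.8],[0,0,0.5,0,0.8],[0,0,0.7,0,0.8],[0,0,0.7,0,0.8],[0,-0.3,0,0,0.9],[0,-0.6,0,0,1],[0,-0.6,0,0,1],[0,-0.6,0,0,1]]]'
python3 - <<'E'
from h import *
s=camera('scene');cv2.imwrite('pics/s7.png',s);t=camera('top')
S=cv2.resize(s[60:210,230:350],(400,500),interpolation=2);U=cv2.resize(t[170:270,110:270],(400,250),interpolation=2)
cv2.imwrite('pics/c7.png',np.hstack([S,cv2.copyMakeBorder(U,0,250,0,0,0)]))
E
```

```text
time: 11.6
ee_pos: [0.4667, 0.2723, 0.0706]
tcp_rot: [180.0, 0.0, 92.3]
wrist_force: [0.1, 0.3, 0.8]
opening: 0.0679
grasp_force: 0.0
time: 12.4
ee_pos: [0.4665, 0.1662, 0.1814]
tcp_rot: [180.0, -0.0, 92.4]
wrist_force: [0.9, -0.3, 0.4]
opening: 0.0852
grasp_force: 0.0
```

View pics/c7.png

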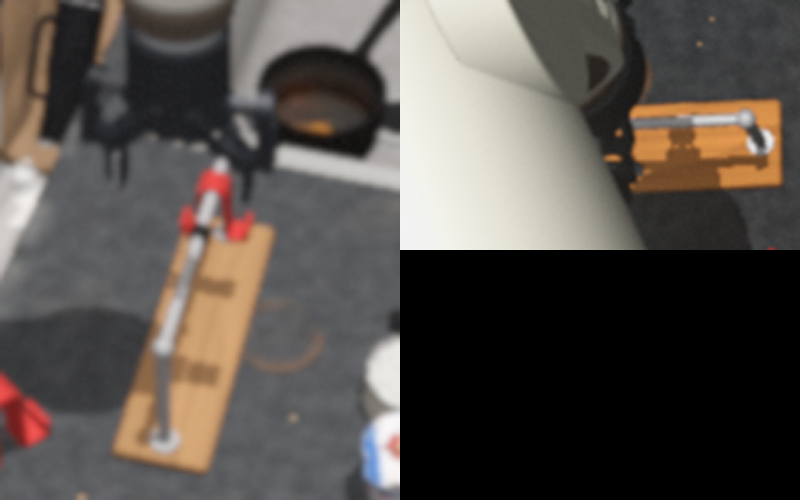

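The red hook hangs astride the bar, left of the collar. I've used all 10 picture views, so the blue hook goes by numbers. With the divider nearby, I'll open only to 0.65.

```bash
python3 -m jog '[[[0.15,-0.7,0,-0.25,0.65],[0.2,-0.8,0,-0.25,0.65],[0.2,-0.8,0,-0.25,0.65],[0.2,-0.8,0,-0.25,0.65],[0.2,-0.8,0,-0.25,0.65],[0.2,-0.7,0,-0.29,0.65],[0,-0.37,0,0,0.65],[0,0,-0.5,0,0.65]]]' && python3 -m jog '[[[0,0,-0.8,0,0.65],[0,0,-0.8,0,0.65],[0,0,-0.5,0,0.65],[0,0,0,0,0.65],[0,0,0,0,0.65]]]'
```

```text
time: 13.3
ee_pos: [0.5258, -0.0835, 0.1584]
tcp_rot: [179.7, 0.0, 84.5]
wrist_force: [-0.4, 0.9, -0.9]
opening: 0.0553
grasp_force: 0.0
time: 13.8
ee_pos: [0.5244, -0.081, 0.0517]
tcp_rot: [180.0, -0.0, 84.7]
wrist_force: [1.3, 0.4, 1.6]
opening: 0.0556
grasp_force: 0.0
```

```bash
python3 -m jog '[[[0,0,-0.5,0,0.65],[0,0,-0.4,0,0.65],[0,0,-0.2,0,0.65],[0,0,-0.14,0,0.65],[0,0,0,0,0.65],[0,0,0,0,0.65]]]' && python3 -m jog '[[[0,0,0,0,0.5],[0,0,0,0,0.4],[0,0,0,0,0.3],[0,0,0,0,0.2],[0,0,0,0,0.1],[0,0,0,0,0],[0,0,0,0,0],[0,0,0,0,0]]]' 40
```

```text
time: 14.4
ee_pos: [0.5248, -0.0813, -0.0102]
tcp_rot: [179.9, 0.0, 84.6]
wrist_force: [0.1, 0.2, 0.1]
opening: 0.0555
grasp_force: 0.0
time: 15.2
ee_pos: [0.5246, -0.0813, -0.0108]
tcp_rot: [179.9, 0.0, 84.6]
wrist_force: [0.5, -0.1, 5.3]
opening: 0.0256
grasp_force: 40.0
```

```bash
python3 -m jog '[[[0,0,0.4,0,0],[0,0,0.8,0,0],[0,0,0.8,0,0],[0,0,0.8,0,0],[0,0,0.8,0,0],[-0.1,0.4,0,0.2,0],[-0.2,0.7,0,0.3,0],[-0.2,0.8,0,0.3,0]]]' && python3 -m jog '[[[-0.2,0.8,0,0.3,0],[-0.2,0.8,0,0.3,0],[-0.16,0.7,0,0.14,0],[0,0.48,0,0,0],[0,0,0,0,0],[0,0,0,0,0]]]'
python3 - <<'E'
from h import *
T=wT();b=camera('wrist');cv2.imwrite('pics/w8.png',b)
p=sensors.get_obs()['ee_pos'];mid=np.array(p)+[0,0,.048]
hsv=cv2.cvtColor(b,cv2.COLOR_BGR2HSV);m=((hsv[...,0]>105)&(hsv[...,0]<130)&(hsv[...,1]>150)).astype(np.uint8)
n,_,st,c=cv2.connectedComponentsWithStats(m);
for i in range(1,n):
    if st[i,4]>150: print(st[i],c[i])
yaw=np.radians(2.3);ax=np.array([np.cos(yaw),np.sin(yaw),0]);ay=np.array([-ax[1],ax[0],0])
for s in (-1,1): print('foot exp',proj('wrist',mid+s*.03*ax+.011*ay+[0,0,-.018],T))
# bar centre column by brightness a little in front of the hook
for v in (130,150,170,190): 
    print(v,b[v,255:305].max(1).tolist())
print('bar exp',[proj('wrist',[.4638+(.338-y)*.0422,y,.14],T).round(1) for y in (.20,.2131,.24)])
E
```

```text
time: 16.0
ee_pos: [0.4988, 0.0142, 0.1684]
tcp_rot: [-180.0, 0.0, 88.6]
wrist_force: [0.6, 0.7, -0.0]
opening: 0.0254
grasp_force: 39.5
time: 16.6
ee_pos: [0.4709, 0.153, 0.1682]
tcp_rot: [-180.0, 0.0, 92.4]
wrist_force: [0.9, -0.7, -0.6]
opening: 0.0258
grasp_force: 39.5
[ 220  227  117  105 5809] [278.2036 276.8346]
[453 246  15  48 396] [459.4672 272.7879]
foot exp [224.3263 234.9847]
foot exp [339.6109 235.3224]
130 [101, 121, 131, 126, 130, 140, 135, 138, 137, 138, 142, 134, 137, 102, 22, 28, 27, 28, 35, 32, 40, 38, 48, 50, 62, 62, 66, 69, 67, 64, 57, 52, 44, 39, 37, 28, 32, 30, 23, 22, 94, 255, 231, 224, 222, 223, 221, 214, 211, 219]
150 [124, 127, 131, 132, 132, 138, 139, 134, 137, 143, 147, 137, 129, 143, 231, 225, 221, 226, 228, 167, 142, 176, 189, 203, 215, 220, 235, 245, 232, 225, 215, 202, 190, 163, 141, 222, 217, 220, 222, 226, 232, 234, 232, 229, 226, 225, 223, 217, 216, 219]
170 [126, 127, 131, 136, 135, 129, 126, 116, 127, 142, 145, 139, 133, 130, 144, 194, 231, 228, 227, 165, 111, 120, 123, 141, 226, 225, 237, 240, 232, 221, 213, 203, 183, 159, 160, 223, 223, 222, 227, 231, 238, 242, 241, 236, 232, 226, 224, 221, 222, 221]
190 [128, 129, 137, 133, 133, 129, 125, 123, 123, 128, 133, 126, 127, 135, 142, 141, 144, 144, 139, 109, 115, 121, 130, 135, 138, 141, 147, 144, 138, 134, 127, 114, 109, 93, 123, 136, 134, 141, 140, 147, 149, 151, 150, 151, 147, 131, 157, 239, 228, 230]
bar exp [array([282.1, 152.8]), array([282.2, 132.7]), array([282.4,  89.1])]
```

The bar is at column 281.7 and the hook's middle at 278.5, so the bar lies about 2 mm further in +x. I'll shift 2 mm and lower.

```bash
python3 -m jog '[[[0.04,0,-0.4,0,0],[0,0,-0.5,0,0],[0,0,-0.5,0,0],[0,0,-0.3,0,0],[0,0,-0.15,0,0],[0,0,-0.06,0,0],[0,0,0,0,0]]]' && python3 -m jog '[[[0,0,-0.03,0,0],[0,0,0,0,0]]]'
```

```text
time: 17.35
ee_pos: [0.4734, 0.1526, 0.0736]
tcp_rot: [180.0, -0.0, 92.3]
wrist_force: [-0.9, 0.1, 0.3]
opening: 0.0253
grasp_force: 39.5
time: 17.55
ee_pos: [0.4735, 0.1529, 0.0722]
tcp_rot: [179.9, -0.0, 92.3]
wrist_force: [0.1, -0.9, 1.1]
opening: 0.0253
grasp_force: 39.5
```

Released next, then lift and retreat to the −y side so that the top and scene cameras are clear.

```bash
python3 -m jog '[[[0,0,-0.02,0,0],[0,0,0,0,0.35],[0,0,0,0,0.5],[0,0,0,0,0.7],[0,0,0,0,0.8],[0,0,0,0,0.8],[0,0,0,0,0.8]]]' && python3 -m jog '[[[0,0,0.3,0,0.8],[0,0,0.5,0,0.8],[0,0,0.7,0,0.8],[0,0,0.7,0,0.8],[-0.2,-0.4,0.3,0,0.8],[-0.4,-0.7,0.3,0,0.8],[-0.4,-0.7,0.3,0,0.8],[-0.4,-0.7,0,0,0.8]]]' && python3 -m jog '[[[-0.4,-0.7,0,0,0.8],[-0.4,-0.7,0,0,0.8],[0,-0.7,0,0,0.8],[0,-0.7,0,0,0.8],[0,-0.7,0,0,0.8],[0,0,0,0,0.8],[0,0,0,0,0.8]]]'
python3 - <<'E'
from h import *
r=np.array([.4695,.2125,.14]);yaw=np.radians(2.3);ay=np.array([-np.sin(yaw),np.cos(yaw),0]);ax=np.array([ay[1],-ay[0],0])
for n in ('top','scene'):
    im=camera(n);cv2.imwrite(f'pics/{n}9.png',im)
    hsv=cv2.cvtColor(im,cv2.COLOR_BGR2HSV);h,s,v=cv2.split(hsv)
    for c,m in (('red',((h<6)|(h>174))&(s>150)&(v>60)),('blue',(h>108)&(h<128)&(s>130)&(v>50))):
        k,_,st,ce=cv2.connectedComponentsWithStats(m.astype(np.uint8))
        for i in range(1,k):
            if st[i,4]>40 and 110<ce[i][0]<430 and ce[i][1]>80: print(n,c,st[i],ce[i].round(1))
    for c,y in (('red',.06),('blue',-.06)):
        M=r+y*ay-[0,0,.022]
        P=np.array([proj(n,M+a*ax+b*ay+[0,0,z]) for a,z in ((-.03,-.018),(.03,-.018),(-.03,-.031),(.03,-.031),(0,.031)) for b in (-.011,.011)])
        print('  expect',c,P.min(0).round(),P.max(0).round(),'crown',proj(n,M+[0,0,.031]).round())
E
```

```text
time: 18.25
ee_pos: [0.4732, 0.1528, 0.0706]
tcp_rot: [180.0, -0.0, 92.3]
wrist_force: [0.9, -0.1, -0.3]
opening: 0.0682
grasp_force: 0.0
time: 19.05
ee_pos: [0.4028, 0.0269, 0.2286]
tcp_rot: [179.8, -0.0, 92.4]
wrist_force: [1.4, -0.7, -0.0]
opening: 0.0684
grasp_force: 0.0
time: 19.75
ee_pos: [0.3629, -0.1477, 0.2264]
tcp_rot: [180.0, 0.0, 92.2]
wrist_force: [-0.1, 0.2, -0.5]
opening: 0.0683
grasp_force: 0.0
top red [154 209  19  29 312] [164.  222.4]
top red [251 269  36  31 522] [268.3 284.6]
top blue [211 208  15  28 270] [219.  220.9]
  expect red [152. 211.] [172. 240.] crown [158. 221.]
  expect blue [211. 209.] [227. 237.] crown [216. 218.]
scene red [290 112  15  20  81] [297.4 121.1]
scene red [217 173  27  30 341] [229.7 187. ]
  expect red [283. 111.] [304. 133.] crown [294. 114.]
  expect blue [273. 142.] [295. 164.] crown [284. 145.]
```

```bash
python3 - <<'E'
from h import *
a=cv2.imread('pics/top9.png');t=camera('top');s=camera('scene')
print('still diff',cv2.absdiff(a,t)[200:250,140:240].max())
hsv=cv2.cvtColor(s,cv2.COLOR_BGR2HSV)[105:175,265:310];m=(hsv[...,0]>100)&(hsv[...,0]<135)&(hsv[...,1]>80)
y,x=np.nonzero(m);print('scene blue',len(x),x.min()+265,x.max()+265,y.min()+105,y.max()+105)
o=cv2.imread('pics/scene0.png');print('grey region change',cv2.absdiff(o,s)[255:280,240:270].mean(), 'rear',cv2.absdiff(o,s)[245:325,300:335].mean())
E
```

```text
still diff 6
scene blue 147 273 294 142 162
grey region change 1.7057777777777778 rear 1.7880952380952382
```

Blue fills its expected box in the scene view (273–294, 142–162), both hooks are still, and the grey hook and the rear compartment have not changed.

```bash
python3 -c "from workcell import ticket; print(ticket.job_done())"
```

```text
the job is handed in; nothing more can be done
None
```

The red hook hangs left of the collar and the blue hook right of it, both astride the bar and released. The grey hook and the peeler and spoon look unmoved, and I handed the job in after about 20 s of robot time; no verdict came back.

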